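Put the knitting odds and ends away

TASK

Put the knitting odds and ends away where they belong: the wide bobbin standing upright in the wide bay and the slim bobbin standing upright in the narrow bay of the two-bay wooden tray, the round button and the toggle lying flat on the floor of the green pottery dish side by side, and the crochet hook lying flat in the long wooden tray. Do not knock the glass candle holder or the pottery elephant over or out of place.

Things in the scene. Friction and masses are not known exactly. Their poses are not given: they have to be found in the camera images.
- wide_bobbin_center (a point): the wide wooden thread bobbin (empty), loose, standing upright on the table: 56 mm tall, flanges 46 mm across (each 8 mm thick, at top and bottom), waist 40 mm, dark hole mark on top. The point is its centre, 28 mm above its underside; z is its axis, up.
- slim_bobbin_center (a point): the slim wooden thread bobbin (empty), loose, standing upright: 72 mm tall, flanges 32 mm across, waist 26 mm. The point is its centre, 36 mm above its underside; z is its axis, up.
- button_center (a point): the round wooden coat button with four dark holes, loose, lying flat: a disc 40 mm across and 9 mm thick. The point is its centre, half-way up; z up.
- toggle_center (a point): the wooden coat toggle with two dark holes, loose, lying flat: a bar with rounded edges 50 mm long (its x axis), 16 mm wide (y), 14 mm high (z). The point is its centre, half-way up.
- hook_center (a point): the crochet hook, loose, lying flat: 140 mm long in all along its x axis; flat wooden handle 16 mm wide (y) and 12 mm high (z) from x = -70 mm to x = +20 mm, then a thin steel shaft (6 mm) with the hook to x = +70 mm. The point is the middle of the whole length, half-way up; it lies on the wooden handle and is a good place to grip.
- bobbin_tray: the small wooden tray with two bays for bobbins, fixed: 78 mm (its x) by 135 mm (its y), walls 12 mm high and 5 mm thick, floor 4 mm thick. Origin: centre of the underside. The wide bay is 68 by 68 mm, centred at y = -28.5 mm; the narrow bay is 68 mm (x) by 52 mm (y), centred at y = +36.5 mm (both at x = 0).
- dish: the round pale-green pottery dish for buttons, fixed: 152 mm across at the rim, 14 mm high, wall 4 mm thick, flat floor 138 mm across and 5 mm thick. Origin: centre of the underside.
- long_tray: the long shallow wooden tray for needles and hooks, fixed: 88 mm (its x) by 200 mm (its y), 14 mm high, walls and floor 4 mm thick, so 80 by 192 mm inside. Origin: centre of the underside.
- candle_holder_center (a point): bystander, loose: a squat blue glass candle holder with a tealight on top, 90 mm across, 62 mm tall. The point is its centre, 31 mm above its underside.
- elephant_center (a point): bystander, loose: a small pale-green pottery elephant on a round base 80 mm across, 58 mm tall in all. The point is 30 mm above its underside, over the middle of the base.

How it is judged:
At the end, for the whole second after the job is handed in: Bobbins upright (0.12 rad) on the floors of their bays, 15 mm from centre in x and y at most; button within 56 mm and toggle within 66 mm of the dish's centre, flat on its floor; hook on the long tray's floor, within 36 mm across and 30 mm along; heights within 4 mm; all at rest (x of wide_bobbin_center in the frame of bobbin_tray between -0.015 and 0.015 m and y of wide_bobbin_center in the frame of bobbin_tray between -0.0435 and -0.0135 m and z of wide_bobbin_center in the frame of bobbin_tray between 0.028 and 0.036 m and angle between each of wide_bobbin_center, slim_bobbin_center's own z axis and vertical below 0.12 rad and x of slim_bobbin_center in the frame of bobbin_tray between -0.015 and 0.015 m and y of slim_bobbin_center in the frame of bobbin_tray between 0.0215 and 0.0515 m and z of slim_bobbin_center in the frame of bobbin_tray between 0.036 and 0.044 m and horizontal distance between button_center and dish below 0.056 m and z of button_center in the frame of dish between 0.0055 and 0.0135 m and horizontal distance between toggle_center and dish below 0.066 m and z of toggle_center in the frame of dish between 0.008 and 0.016 m and x of hook_center in the frame of long_tray between -0.036 and 0.036 m and y of hook_center in the frame of long_tray between -0.03 and 0.03 m and z of hook_center in the frame of long_tray between 0.006 and 0.014 m and linear speed of each of wide_bobbin, slim_bobbin, button, toggle, hook below 0.02 m/s); the robot touches nothing.
It fails at once if the blue glass candle holder is moved more than 20 mm or tipped (distance of candle_holder_center from where it was at the start of the episode above 0.02 m or angle between candle_holder_center's own z axis and vertical above 0.3 rad).
It fails at once if the pottery elephant is moved more than 20 mm or tipped (distance of elephant_center from where it was at the start of the episode above 0.02 m or angle between elephant_center's own z axis and vertical above 0.3 rad).
It also fails if it takes over 122 s, if anything falls off the work surface, if the arm or the gripper's body presses on something with over 40 N, if the wrist force passes 120 N, or if a joint passes its speed limit or range.

ROBOT

A 6-joint arm with a two-finger parallel gripper is mounted at the origin on the work surface. World frame = base frame: x ahead of the robot, y to its left, z up, the work surface at z = 0. Lengths are in m, angles in rad, forces in N, time in s.
With the tool pointing down it reaches from about 0.3 to 0.85 m from the base axis. Payload 5.4 kg.
Tool frame: the origin (TCP) lies at the very end of the fingers, on their centre line; the grasp point (between the pads) lies 19 mm behind it (ctrl.pinch_z is the distance from the TCP to the grasp point, in m); z points along the fingers, y is the line along which they close (so a half turn about z gives the same grasp; the last joint's range is limited). The gripper opens to 85 mm and grips with 20 to 120 N. Pads are 22 mm wide; open, the fingers measure 114 mm over their backs; the gripper's body (76 mm by 85 mm) begins 54 mm behind the grasp point. The pads swing forward as they close: fully open they stand 13 mm farther back than shut.
Start: joints at [-1.495, 0.158, 1.597, -0, 1.386, -0.21], TCP at [0.162, -0.552, 0.231] pointing down, gripper open.
Joint ranges: [-2.91, 2.91], [-0.94, 2.29], [0.18, 2.7], [-1.29, 4.43], [0.17, 2.64], [-3, 3]. Speed limits (rad/s): [2.57, 2.57, 3.14, 3.14, 3.14, 3.14].

INTERFACE

Orientations are given as a unit quaternion [x, y, z, w].
In Python, from bench import ctrl, cams gives the robot as it stands.
- The arm moves only by the tool move_arm, never from a script. Its argument "targets" is a list of rows, each an object with "hand": the closure, from 0 (fully open) to 1 (shut); "linear": the shift along the world's x, y, z in cm, a list of three; "twist": the turn about the world's z in rad. In form: [{"hand": hand, "linear": [tx, ty, tz], "twist": twist}, ...]. A call has 1 to 5 rows; each row is the pose to reach, as a shift and turn from the pose commanded when the call began; what a row does not reach only later rows make up. A row lasts 1/12 s, in which the tool goes at most 41.7 mm and 7.16 degrees, less where a joint would pass 70% of its speed; a pose out of reach is approached as far as the arm can. A call with a gripper value outside its range is refused whole. The fingers move at their own pace and stop on an object; "grip_force" is the grip in N (left out, the last holds). Time passes only in rows, so rows that repeat a pose let the fingers close. It gives the time, the measured TCP pose, the force, the opening and the grip force at its end, in the units of the state.
- ctrl.state(): the state, without advancing time (a new reading comes with each control period).
- cams.camera(name): name is "side" or "top"; returns the picture (384x512x3 uint8, red, green, blue); there is no depth.
- cams.camera_params(name): a dict with "vertical_fov" (degrees; the focal length in pixels is half the picture's height over the tangent of half this angle, whatever the lens; pixels are square), "cx", "cy" (the principal point, pixels), "xyz" and "rotation" of the camera in the world. Camera axes: x right, y up, looking along -z (the intrinsics and any distortion apply to the point x, -y, -z); pixel columns grow to the right and rows downward; lengths in m; the calibration is good to about 2 mm. A picture is of the moment at which its call begins. camera_params takes no time and is no camera call.
- ctrl.finish_job(): hands the job in; it is judged then, once.
The state is a dict: "t": time; "q": joint angles; "joint_vel": joint speeds; "tau": joint torques, N m; "eef_pos": TCP position; "tool_rot": TCP orientation; "ft_force": force on the tool from outside, world axes, zero at the start; "torque": the same for the moment, N m; "opening": opening from 0.0 (shut) to 1.0 (fully open); "grip_force": force on a finger pad.
Only numpy, scipy, OpenCV 4.12 (cv2) and the standard library are available. Lean on these libraries where they do the work, as an engineer would, in place of code of your own. Each camera call takes 0.05 s, during which the arm holds its last target. There are 200 camera calls.

## Working session

There is one attempt and no reset: what is moved stays moved. The work goes in short steps, Python scripts to look and compute and a tool call to move; the robot and the scene stay as the last step left them, time stands still between calls to the robot, and variables do not carry over. Pictures are saved under pics/ and viewed, at most 14 in all, crops included, and the job is handed in when it is done.

Besides the shell and the picture viewer there is one more tool, called after "Request:" as name(argument=value, ...), one argument or row to a line, values as JSON. move_arm: Moves the arm, as the interface text tells. Its arguments: {"type":"object","properties":{"targets":{"type":"array","items":{"type":"object","properties":{"hand":{"type":"number"},"linear":{"type":"array","items":{"type":"number"}},"twist":{"type":"number"}}}},"grip_force":{"type":"number"}},"required":["targets"]}

```bash
mkdir -p pics; ls
python3 - <<'E'
from bench import ctrl,cams
import cv2,json
for n in("top","side"):
    cv2.imwrite(f"pics/{n}0.png",cv2.resize(cams.camera(n)[:,:,::-1],(800,600),interpolation=cv2.INTER_CUBIC))
    print(n,cams.camera_params(n))
print(ctrl.state(),ctrl.pinch_z)
E
```

```text
pics
top {'vertical_fov': 48.099780234805905, 'cx': 260.22570800540194, 'cy': 193.90326410596225, 'xyz': array([3.91608298e-01, 5.24257727e-04, 1.29866388e+00]), 'rotation': array([ 0.02847123, -0.03497154, -0.70513988,  0.70763276])}
side {'vertical_fov': 42.420219099193915, 'cx': 263.1450335007554, 'cy': 187.62407330905967, 'xyz': array([ 0.21339157, -1.46060749,  0.96811361]), 'rotation': array([ 0.48941653, -0.04796192, -0.10249034,  0.8646773 ])}
{'t': 0.1, 'q': array([-1.49512472e+00,  1.58996968e-01,  1.59810393e+00,  1.60654987e-05,
        1.38617319e+00, -2.10077376e-01]), 'joint_vel': array([-0.00068694, -0.00248074, -0.0025035 , -0.00092031,  0.00041481,
        0.00021625]), 'tau': array([ 2.81729162e-04, -3.96988750e+01, -3.32337248e+01, -1.99062056e-04,
        4.20445387e-03, -4.81910917e-06]), 'eef_pos': array([ 0.16203471, -0.55114434,  0.23041039]), 'tool_rot': array([ 9.89810651e-01,  1.42387385e-01,  6.43331948e-05, -8.38288092e-04]), 'ft_force': array([ 1.81484596e-04, -8.18863501e-01, -4.83983158e-01]), 'torque': array([ 0.00630288, -0.02845237,  0.027031  ]), 'grip_force': 0.0, 'opening': 0.9979516199569198} 0.0187
```

View pics/top0.png

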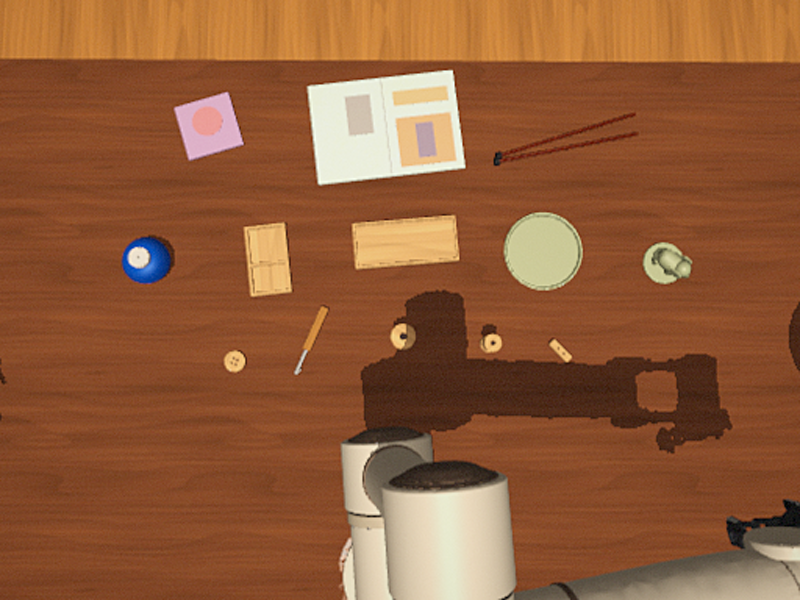

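View pics/side0.png

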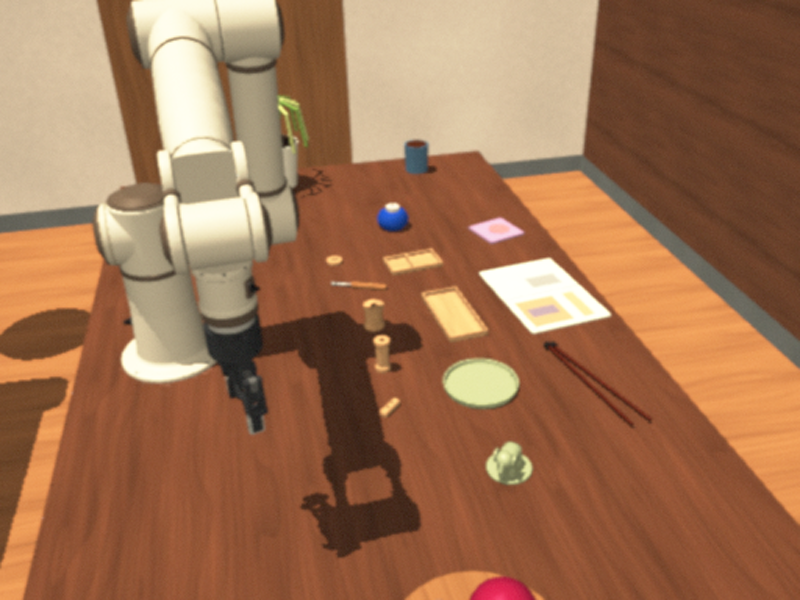

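The top picture shows all items in a row: the button at (234,361), hook (312,340), wide bobbin (403,336), slim bobbin (491,343) and toggle (560,350). The trays sit behind them, and the side view agrees. Next I'll enlarge crops for accurate readings.

```bash
cat > h.py <<'E'
import numpy as np,cv2
from scipy.spatial.transform import Rotation as R
from bench import ctrl,cams
def ray(n,u,v):
    p=cams.camera_params(n); f=192/np.tan(np.radians(p['vertical_fov'])/2)
    d=R.from_quat(p['rotation']).apply([(u-p['cx'])/f,-(v-p['cy'])/f,-1]); return np.array(p['xyz']),d
def at(n,u,v,z):
    o,d=ray(n,u,v); return o+d*(z-o[2])/d[2]
def proj(n,P):
    p=cams.camera_params(n); f=192/np.tan(np.radians(p['vertical_fov'])/2)
    c=R.from_quat(p['rotation']).inv().apply(np.array(P)-p['xyz']); return p['cx']+f*c[0]/-c[2],p['cy']-f*c[1]/-c[2]
def crop(n,x0,y0,w,h,s,name):
    im=cams.camera(n)[y0:y0+h,x0:x0+w,::-1]
    cv2.imwrite(f"pics/{name}.png",cv2.resize(im,None,fx=s,fy=s,interpolation=cv2.INTER_CUBIC))
E
python3 - <<'E'
from h import *
crop("top",70,130,200,120,4,"c1"); crop("top",220,130,200,120,4,"c2")
E
```

```text
(no output)
```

View pics/c1.png

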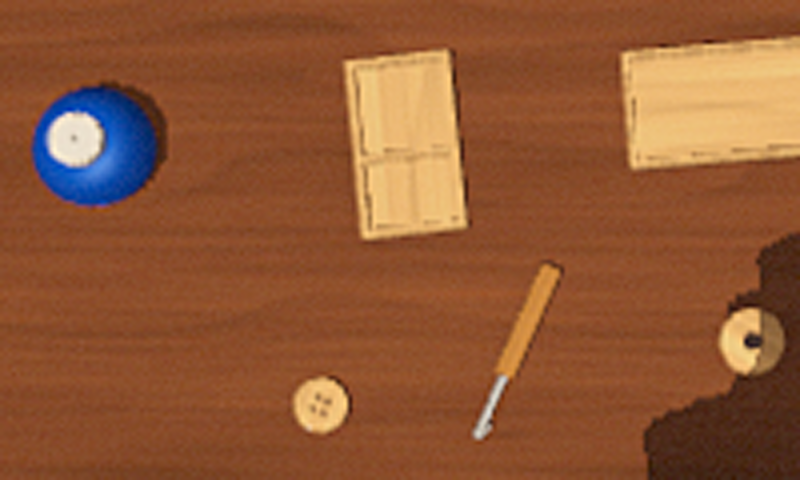

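View pics/c2.png

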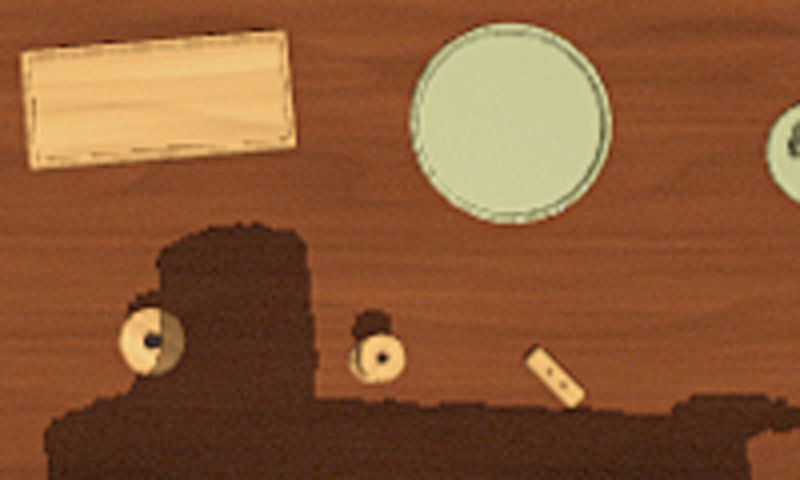

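Crop 1 shows the two-bay tray corners (345,61) (449,49) (467,227) (363,240), with the larger bay on the far side. The button is at (321,405) and the hook runs from (551,265) to (480,436). Crop 2 shows the long tray corners (21,53) (287,31) (297,147) (32,169), and the dish centre at (511,123). The bobbin tops are at (151,341) and (382,358), and the toggle holes at (549,373) and (563,386).

Run:
```python
from h import *
np.set_printoptions(precision=4,suppress=True)
def c(o,x,y,z): return at("top",o+(x+.5)/4-.5,130+(y+.5)/4-.5,z)
def quad(name,o,pts,z):
    P=np.array([c(o,*p,z)[:2] for p in pts]); L=[np.linalg.norm(P[i]-P[i-1]) for i in range(4)]
    print(name,P.mean(0),"sides",np.array(L)); return P
T=quad("btray",70,[(345,61),(449,49),(467,227),(363,240)],.012)
ay=(T[2]+T[3]-T[0]-T[1]);ay/=np.linalg.norm(ay)
print("y axis",ay,np.degrees(np.arctan2(*ay[::-1])),"wide",T.mean(0)-.0285*ay,"narrow",T.mean(0)+.0365*ay)
print("divider seen at y=",(c(70,412,156,.012)[:2]-T.mean(0))@ay, "expected ~+.008")
L=quad("ltray",220,[(21,53),(287,31),(297,147),(32,169)],.014)
d=L[1]+L[2]-L[0]-L[3]; print("long dir deg",np.degrees(np.arctan2(d[1],d[0])))
print("dish",c(220,511,123,.014),"diam",np.linalg.norm(c(220,410,123,.014)-c(220,611,123,.014)))
print("wide",c(220,151.5,341,.056),"diam",np.linalg.norm(c(220,119,341,.056)-c(220,184,341,.056)))
print("slim",c(220,381.5,358,.072),"diam",np.linalg.norm(c(220,358,358,.072)-c(220,406,358,.072)))
print("button",c(70,321.5,405,.009),"diam",np.linalg.norm(c(70,293,405,.009)-c(70,350,405,.009)))
a,b=c(220,531,353,.012),c(220,579,402,.012);print("toggle",(a+b)/2,c(220,556,379.5,.014),"len",np.linalg.norm(a-b),np.degrees(np.arctan2(*(b-a)[1::-1])))
a,b=c(70,550.5,265,.012),c(70,480,436,.006);print("hook",(a+b)/2,"len",np.linalg.norm(a-b),np.degrees(np.arctan2(*(b-a)[1::-1])))
print("candle",c(70,75,138,.062)); print("eleph",at("top",667*.64,263*.64,.01))
s=ctrl.state();r=R.from_quat(s['tool_rot']).as_matrix();print("tool y",r[:,1],"yaw",np.degrees(np.arctan2(r[1,1],r[0,1])),s['t'])
```

```text
btray [0.5921 0.2578] sides [0.1371 0.079  0.1365 0.0783]
y axis [-0.9927 -0.1205] -173.0806957940147 wide [0.6204 0.2612] narrow [0.5559 0.2534]
divider seen at y= 0.009736858992942013 expected ~+.008
ltray [ 0.6266 -0.0085] sides [0.089  0.2024 0.0892 0.2004]
long dir deg -84.9294416136445
dish [ 0.6101 -0.2744  0.014 ] diam 0.1523110137057741
wide [ 0.4426 -0.0031  0.056 ] diam 0.04691835492696266
slim [ 0.4304 -0.167   0.072 ] diam 0.03425662171253505
button [0.3958 0.3169 0.009 ] diam 0.04236089524689664
toggle [ 0.4182 -0.3049  0.012 ] [ 0.4167 -0.3052  0.014 ] len 0.05074962991297639 -135.8835279968173
hook [0.437  0.1734 0.009 ] len 0.13782409414678315 158.07349152660288
candle [0.5875 0.4868 0.062 ]
eleph [ 0.5876 -0.5167  0.01  ]
tool y [ 0.2819 -0.9594 -0.0011] yaw -73.62392246119654 0.2
```

Sizes match the given dimensions to about 2 mm. First I go above the toggle, which needs its grip line at -46° (twist +0.48).

Request:
move_arm(
  targets=[
    {"hand": 0, "linear": [3, 3, -1], "twist": 0.1},
    {"hand": 0, "linear": [6, 6, -2], "twist": 0.2},
    {"hand": 0, "linear": [9, 9, -3], "twist": 0.3},
    {"hand": 0, "linear": [12, 12, -4], "twist": 0.4},
    {"hand": 0, "linear": [13, 12.5, -5], "twist": 0.48},
  ],
)

```text
t: 0.62
eef_pos: [0.2944, -0.4232, 0.1809]
tool_rot: [0.926, 0.377, 0.001, -0.0]
ft_force: [-0.3, -0.4, 0.0]
opening: 1.0
grip_force: 0.0
```

Request:
move_arm(
  targets=[
    {"hand": 0.3, "linear": [4, 3, -1], "twist": 0},
    {"hand": 0.3, "linear": [7, 6, -3], "twist": 0},
    {"hand": 0.3, "linear": [9, 9, -4], "twist": 0},
    {"hand": 0.3, "linear": [12, 11.5, -6], "twist": 0},
    {"hand": 0.3, "linear": [12.5, 12, -7], "twist": 0},
  ],
)

```text
t: 1.03
eef_pos: [0.4191, -0.3032, 0.1102]
tool_rot: [0.927, 0.375, 0.0, -0.001]
ft_force: [0.9, 0.6, -0.4]
opening: 0.703
grip_force: 0.0
```

Request:
move_arm(
  targets=[
    {"hand": 0.4, "linear": [-0.15, -0.2, -3], "twist": 0},
    {"hand": 0.4, "linear": [-0.15, -0.2, -6], "twist": 0},
    {"hand": 0.4, "linear": [-0.15, -0.2, -9], "twist": 0},
    {"hand": 0.4, "linear": [-0.15, -0.2, -10.3], "twist": 0},
    {"hand": 0.4, "linear": [-0.15, -0.2, -10.6], "twist": 0},
  ],
)

```text
t: 1.45
eef_pos: [0.4136, -0.3062, 0.0019]
tool_rot: [0.928, 0.374, -0.001, -0.003]
ft_force: [-0.7, 0.5, -0.8]
opening: 0.599
grip_force: 0.0
```

Request:
move_arm(
  targets=[
    {"hand": 1, "linear": [0, 0, 0], "twist": 0},
    {"hand": 1, "linear": [0, 0, 0], "twist": 0},
    {"hand": 1, "linear": [0, 0, 0], "twist": 0},
    {"hand": 1, "linear": [0, 0, 0], "twist": 0},
    {"hand": 1, "linear": [0, 0, 0], "twist": 0},
  ],
  grip_force=40,
)

```text
t: 1.87
eef_pos: [0.4167, -0.31, 0.0071]
tool_rot: [0.928, 0.374, 0.001, 0.002]
ft_force: [-0.6, -0.6, 5.8]
opening: 0.17
grip_force: 40.5
```

Request:
move_arm(
  targets=[
    {"hand": 1, "linear": [0, 0, 0], "twist": 0},
    {"hand": 1, "linear": [0, 0, 1], "twist": 0},
    {"hand": 1, "linear": [0, 0, 4], "twist": 0},
    {"hand": 1, "linear": [0, 0, 6], "twist": 0},
    {"hand": 1, "linear": [0, 0, 6], "twist": 0},
  ],
)

```text
t: 2.28
eef_pos: [0.4179, -0.3113, 0.0705]
tool_rot: [0.928, 0.374, 0.001, 0.004]
ft_force: [-0.1, -0.2, -0.3]
opening: 0.168
grip_force: 39.8
```

Request:
move_arm(
  targets=[
    {"hand": 1, "linear": [3, 0.2, 0], "twist": 0},
    {"hand": 1, "linear": [7, 0.5, 0], "twist": 0},
    {"hand": 1, "linear": [11, 0.8, 0], "twist": 0},
    {"hand": 1, "linear": [15, 1.1, 0], "twist": 0},
    {"hand": 1, "linear": [19, 1.3, 0], "twist": 0},
  ],
)

```text
t: 2.7
eef_pos: [0.6069, -0.2948, 0.0649]
tool_rot: [0.928, 0.374, -0.0, -0.0]
ft_force: [-0.7, -0.9, 0.1]
opening: 0.172
grip_force: 39.8
```

Request:
move_arm(
  targets=[
    {"hand": 1, "linear": [1, 0, 0], "twist": 0},
    {"hand": 1, "linear": [2, 0, 0], "twist": 0},
    {"hand": 1, "linear": [2.3, 0, 0], "twist": 0},
    {"hand": 1, "linear": [2.3, 0, 0], "twist": 0},
    {"hand": 1, "linear": [2.3, 0, 0], "twist": 0},
  ],
)

```text
t: 3.12
eef_pos: [0.6278, -0.2955, 0.0649]
tool_rot: [0.928, 0.374, -0.0, -0.0]
ft_force: [-0.3, -0.1, -0.6]
opening: 0.166
grip_force: 39.9
```

Request:
move_arm(
  targets=[
    {"hand": 1, "linear": [0.2, 0, -2], "twist": 0},
    {"hand": 1, "linear": [0.2, 0, -4], "twist": 0},
    {"hand": 1, "linear": [0.2, 0, -4.8], "twist": 0},
    {"hand": 1, "linear": [0.2, 0, -5.2], "twist": 0},
    {"hand": 1, "linear": [0.2, 0, -5.2], "twist": 0},
  ],
)

```text
t: 3.53
eef_pos: [0.6296, -0.2956, 0.0132]
tool_rot: [0.928, 0.373, -0.001, -0.001]
ft_force: [0.8, -1.2, -0.2]
opening: 0.166
grip_force: 39.9
```

Request:
move_arm(
  targets=[
    {"hand": 1, "linear": [0, 0, -0.2], "twist": 0},
    {"hand": 0.65, "linear": [0, 0, -0.2], "twist": 0},
    {"hand": 0.65, "linear": [0, 0, -0.2], "twist": 0},
    {"hand": 0.65, "linear": [0, 0, 0], "twist": 0},
    {"hand": 0.65, "linear": [0, 0, 2], "twist": 0},
  ],
)

```text
t: 3.95
eef_pos: [0.628, -0.2939, 0.0295]
tool_rot: [0.928, 0.374, -0.002, -0.003]
ft_force: [-0.1, 1.1, -0.5]
opening: 0.348
grip_force: 0.0
```

Request:
move_arm(
  targets=[
    {"hand": 0.4, "linear": [0, 1, 4], "twist": 0},
    {"hand": 0.3, "linear": [-3, 3, 7], "twist": 0},
    {"hand": 0.2, "linear": [-7, 5, 8], "twist": 0},
    {"hand": 0.2, "linear": [-10, 7, 8], "twist": 0},
    {"hand": 0.2, "linear": [-13, 9, 8], "twist": 0},
  ],
)

```text
t: 4.37
eef_pos: [0.5, -0.2055, 0.1152]
tool_rot: [0.928, 0.374, 0.001, 0.002]
ft_force: [-0.1, 0.1, 0.3]
opening: 0.8
grip_force: 0.0
```

Request:
move_arm(
  targets=[
    {"hand": 0.2, "linear": [-4, 2, 0], "twist": 0},
    {"hand": 0.2, "linear": [-7, 3.9, 0], "twist": 0},
    {"hand": 0.2, "linear": [-7, 3.9, -0.5], "twist": 0},
    {"hand": 0.2, "linear": [-7, 3.9, -1], "twist": 0},
    {"hand": 0.2, "linear": [-7, 3.9, -1], "twist": 0},
  ],
)

```text
t: 4.78
eef_pos: [0.4308, -0.1669, 0.1033]
tool_rot: [0.928, 0.374, 0.0, 0.0]
ft_force: [0.5, -0.2, -0.5]
opening: 0.799
grip_force: 0.0
```

Run:
```python
from h import *
s=ctrl.state();print(s['eef_pos'],proj("top",[.4304,-.167,.072]))
a=cams.camera("top")[130:280,250:400,::-1];b=cams.camera("side")[200:300,200:350,::-1]
a=cv2.resize(a,None,fx=4,fy=4);b=cv2.resize(b,(200,133),interpolation=cv2.INTER_CUBIC);c=np.zeros((600,800,3),np.uint8);c[:,:600]=a;c[:133,600:]=b;cv2.imwrite("pics/d1.png",c)
```

```text
[ 0.43084374 -0.16687381  0.10328898] (np.float64(315.00224487456757), np.float64(219.13844089634028))
```

View pics/d1.png

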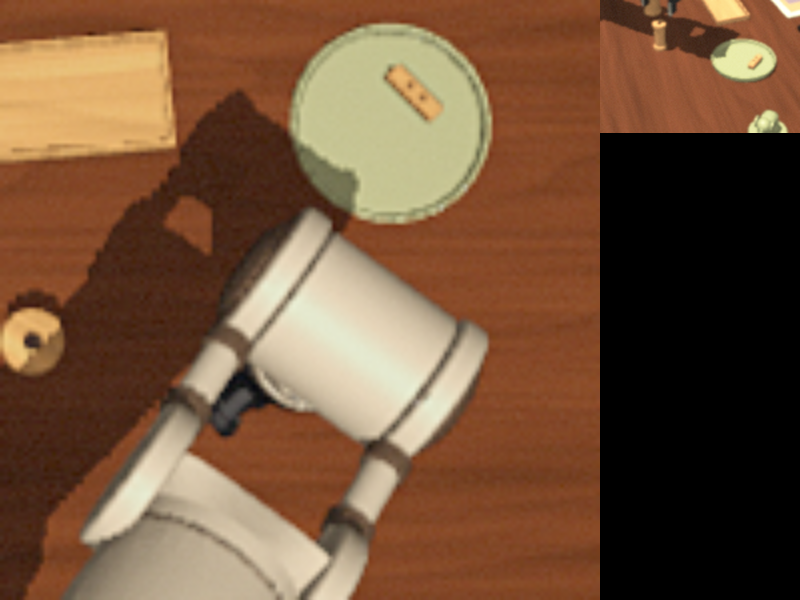

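The toggle lies flat in the dish at (414,92), with the dish centre at (391,123). Now I descend on the slim bobbin.

Request:
move_arm(
  targets=[
    {"hand": 0.2, "linear": [0, 0, -2], "twist": 0},
    {"hand": 0.2, "linear": [0, 0, -5], "twist": 0},
    {"hand": 0.2, "linear": [0, 0, -7.5], "twist": 0},
    {"hand": 0.2, "linear": [0, 0, -8.5], "twist": 0},
    {"hand": 0.3, "linear": [0, 0, -8.5], "twist": 0},
  ],
)

```text
t: 5.3
eef_pos: [0.4297, -0.1661, 0.0162]
tool_rot: [0.928, 0.374, -0.001, -0.002]
ft_force: [-0.1, -0.6, -0.3]
opening: 0.706
grip_force: 0.0
```

Request:
move_arm(
  targets=[
    {"hand": 1, "linear": [0, 0, 0], "twist": 0},
    {"hand": 1, "linear": [0, 0, 0], "twist": 0},
    {"hand": 1, "linear": [0, 0, 0], "twist": 0},
    {"hand": 1, "linear": [0, 0, 0], "twist": 0},
    {"hand": 1, "linear": [0, 0, 0], "twist": 0},
  ],
)

```text
t: 5.72
eef_pos: [0.4322, -0.1678, 0.0201]
tool_rot: [0.928, 0.374, 0.001, 0.002]
ft_force: [0.1, -1.1, 6.2]
opening: 0.313
grip_force: 36.7
```

Request:
move_arm(
  targets=[
    {"hand": 1, "linear": [0, 0, 0], "twist": 0},
    {"hand": 1, "linear": [0, 0, 1], "twist": 0},
    {"hand": 1, "linear": [0, 0, 4], "twist": 0},
    {"hand": 1, "linear": [0, 0, 7], "twist": 0},
    {"hand": 1, "linear": [0, 0, 9], "twist": 0},
  ],
)

```text
t: 6.13
eef_pos: [0.4312, -0.1671, 0.1114]
tool_rot: [0.928, 0.374, 0.001, 0.001]
ft_force: [1.0, -0.5, -0.6]
opening: 0.314
grip_force: 37.9
```

Request:
move_arm(
  targets=[
    {"hand": 1, "linear": [0.5, 2, 0], "twist": -0.05},
    {"hand": 1, "linear": [1.5, 5, 0], "twist": -0.15},
    {"hand": 1, "linear": [2.5, 8.5, 0], "twist": -0.25},
    {"hand": 1, "linear": [3.5, 12, 0], "twist": -0.35},
    {"hand": 1, "linear": [4.5, 15, 0], "twist": -0.45},
  ],
)

```text
t: 6.55
eef_pos: [0.4755, -0.0146, 0.1091]
tool_rot: [0.988, 0.155, 0.0, -0.0]
ft_force: [-0.3, -0.8, -0.7]
opening: 0.31
grip_force: 37.8
```

Request:
move_arm(
  targets=[
    {"hand": 1, "linear": [1, 3.5, 0], "twist": -0.05},
    {"hand": 1, "linear": [2, 7, 0], "twist": -0.1},
    {"hand": 1, "linear": [3, 10, 0], "twist": -0.15},
    {"hand": 1, "linear": [4, 13.5, 0], "twist": -0.2},
    {"hand": 1, "linear": [5, 17, 0], "twist": -0.2},
  ],
)

```text
t: 6.97
eef_pos: [0.5256, 0.1551, 0.1091]
tool_rot: [0.998, 0.057, 0.0, 0.0]
ft_force: [0.4, -2.1, -0.4]
opening: 0.316
grip_force: 37.8
```

Request:
move_arm(
  targets=[
    {"hand": 1, "linear": [1, 3.5, 0], "twist": 0},
    {"hand": 1, "linear": [2, 7, 0], "twist": 0},
    {"hand": 1, "linear": [3, 9, 0], "twist": 0},
    {"hand": 1, "linear": [3, 10, 0], "twist": 0},
    {"hand": 1, "linear": [3, 10, 0], "twist": 0},
  ],
)

```text
t: 7.38
eef_pos: [0.5552, 0.255, 0.1087]
tool_rot: [0.998, 0.059, -0.0, -0.0]
ft_force: [-0.4, 0.2, -0.4]
opening: 0.314
grip_force: 37.8
```

Request:
move_arm(
  targets=[
    {"hand": 1, "linear": [0.1, -0.15, -2], "twist": 0},
    {"hand": 1, "linear": [0.1, -0.15, -5], "twist": 0},
    {"hand": 1, "linear": [0.1, -0.15, -7], "twist": 0},
    {"hand": 1, "linear": [0.1, -0.15, -8], "twist": 0},
    {"hand": 1, "linear": [0.1, -0.15, -8.4], "twist": 0},
  ],
)

```text
t: 7.8
eef_pos: [0.5559, 0.2503, 0.0243]
tool_rot: [0.998, 0.057, -0.001, 0.0]
ft_force: [-2.9, -1.6, 15.3]
opening: 0.311
grip_force: 37.0
```

Request:
move_arm(
  targets=[
    {"hand": 1, "linear": [0, 0, -0.1], "twist": 0},
    {"hand": 1, "linear": [0, 0, -0.2], "twist": 0},
    {"hand": 1, "linear": [0, 0, -0.2], "twist": 0},
  ],
)

```text
t: 8.05
eef_pos: [0.5579, 0.2507, 0.0248]
tool_rot: [0.998, 0.057, 0.001, 0.0]
ft_force: [-2.2, -1.8, 5.7]
opening: 0.31
grip_force: 37.8
```

Request:
move_arm(
  targets=[
    {"hand": 0.85, "linear": [0, 0, 0], "twist": 0},
    {"hand": 0.6, "linear": [0, 0, 0], "twist": 0},
    {"hand": 0.3, "linear": [0, 0, 0], "twist": 0},
    {"hand": 0.3, "linear": [0, 0, 0], "twist": 0},
    {"hand": 0.3, "linear": [0, 0, 1], "twist": 0},
  ],
)

```text
t: 8.47
eef_pos: [0.5548, 0.2511, 0.0307]
tool_rot: [0.998, 0.058, -0.002, 0.0]
ft_force: [-0.8, -0.7, -0.2]
opening: 0.7
grip_force: 0.0
```

Request:
move_arm(
  targets=[
    {"hand": 0.3, "linear": [0, 0, 3], "twist": 0},
    {"hand": 0.3, "linear": [0, 0, 6], "twist": 0},
    {"hand": 0.2, "linear": [0, 0, 9], "twist": 0},
    {"hand": 0.2, "linear": [-2, 0.5, 11], "twist": 0},
    {"hand": 0.2, "linear": [-5, 2, 11], "twist": 0},
  ],
)

```text
t: 8.88
eef_pos: [0.5117, 0.2716, 0.1494]
tool_rot: [0.998, 0.056, 0.006, -0.001]
ft_force: [0.4, 0.4, 0.9]
opening: 0.8
grip_force: 0.0
```

Request:
move_arm(
  targets=[
    {"hand": 0.2, "linear": [-3, 1.2, -1], "twist": 0},
    {"hand": 0.2, "linear": [-7, 2.5, -2], "twist": 0},
    {"hand": 0.2, "linear": [-10, 4, -4], "twist": 0},
    {"hand": 0.2, "linear": [-11.6, 4.5, -6], "twist": 0},
    {"hand": 0.2, "linear": [-11.6, 4.5, -8], "twist": 0},
  ],
)

```text
t: 9.3
eef_pos: [0.3869, 0.3179, 0.062]
tool_rot: [0.998, 0.06, -0.001, -0.0]
ft_force: [0.7, 0.0, -0.1]
opening: 0.799
grip_force: 0.0
```

Run:
```python
from h import *
crop("top",110,120,200,150,4,"d2");print(ctrl.state()['eef_pos'])
```

```text
[0.38595183 0.31608503 0.05816265]
```

View pics/d2.png

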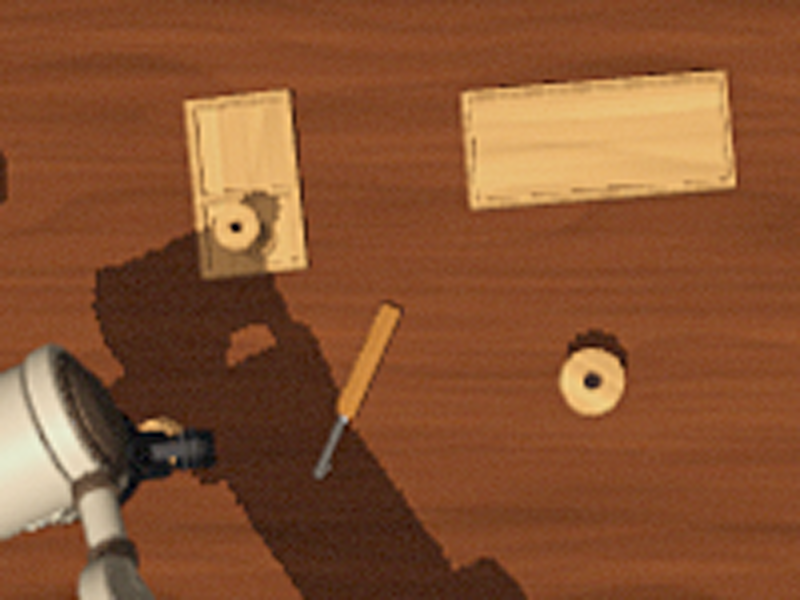

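The slim bobbin stands in the narrow bay at (235,227). The fingers are over the button, about 1 cm too near the base.

Request:
move_arm(
  targets=[
    {"hand": 0.2, "linear": [0.95, 0.1, 0], "twist": 0},
    {"hand": 0.2, "linear": [0.95, 0.1, -2], "twist": 0},
    {"hand": 0.2, "linear": [0.95, 0.1, -4], "twist": 0},
    {"hand": 0.25, "linear": [0.95, 0.1, -5], "twist": 0},
    {"hand": 0.25, "linear": [0.95, 0.1, -5.2], "twist": 0},
  ],
)

```text
t: 9.77
eef_pos: [0.4006, 0.3173, 0.0098]
tool_rot: [0.998, 0.057, -0.001, 0.0]
ft_force: [-0.6, 0.3, 0.3]
opening: 0.749
grip_force: 0.0
```

Run:
```python
from h import *
P=at("top",168.4,176.4,.076)[:2]; ay=np.array([-.9927,-.1205]); ax=np.array([-ay[1]*-1*-1,ay[0]])*-1
ax=np.array([ay[1],-ay[0]]); d=P-[.5921,.2578]; print("slim tray xy",d@ax,d@ay)
print(ctrl.state()['eef_pos'],ctrl.state()['ft_force'])
```

```text
slim tray xy -0.0007195580977476716 0.041632798581024505
[0.40064061 0.31730884 0.00975437] [-0.64169382  0.31261751  0.33262637]
```

Request:
move_arm(
  targets=[
    {"hand": 0.25, "linear": [0, 0, 0], "twist": 0},
    {"hand": 0.25, "linear": [0, 0, 0], "twist": 0},
    {"hand": 0.25, "linear": [0, 0, 0], "twist": 0},
  ],
)

```text
t: 10.02
eef_pos: [0.4014, 0.3183, 0.0118]
tool_rot: [0.998, 0.058, 0.001, -0.0]
ft_force: [0.1, -0.3, -0.3]
opening: 0.75
grip_force: 0.0
```

Request:
move_arm(
  targets=[
    {"hand": 0.35, "linear": [-0.5, -0.1, -0.3], "twist": 0},
    {"hand": 0.35, "linear": [-0.5, -0.1, -0.6], "twist": 0},
    {"hand": 0.35, "linear": [-0.5, -0.1, -0.95], "twist": 0},
    {"hand": 0.35, "linear": [-0.5, -0.1, -0.95], "twist": 0},
    {"hand": 0.35, "linear": [-0.5, -0.1, -0.95], "twist": 0},
  ],
)

```text
t: 10.43
eef_pos: [0.3948, 0.3167, 0.0005]
tool_rot: [0.998, 0.058, -0.0, 0.0]
ft_force: [0.0, 0.2, 0.6]
opening: 0.653
grip_force: 0.0
```

Request:
move_arm(
  targets=[
    {"hand": 1, "linear": [0, 0, 0], "twist": 0},
    {"hand": 1, "linear": [0, 0, 0], "twist": 0},
    {"hand": 1, "linear": [0, 0, 0], "twist": 0},
    {"hand": 1, "linear": [0, 0, 0], "twist": 0},
    {"hand": 1, "linear": [0, 0, 0], "twist": 0},
  ],
)

```text
t: 10.85
eef_pos: [0.3956, 0.3171, 0.0012]
tool_rot: [0.998, 0.058, 0.0, -0.0]
ft_force: [-0.2, 0.3, 4.3]
opening: 0.441
grip_force: 40.3
```

Request:
move_arm(
  targets=[
    {"hand": 1, "linear": [0, 0, 0], "twist": 0},
    {"hand": 1, "linear": [0, 0, 1], "twist": 0},
    {"hand": 1, "linear": [0, 0, 3], "twist": 0},
    {"hand": 1, "linear": [0, 0, 6], "twist": 0},
    {"hand": 1, "linear": [0, 0, 9], "twist": 0},
  ],
)

```text
t: 11.27
eef_pos: [0.3938, 0.3163, 0.0912]
tool_rot: [0.998, 0.058, -0.001, 0.001]
ft_force: [1.8, -0.3, 0.8]
opening: 0.441
grip_force: 40.2
```

Request:
move_arm(
  targets=[
    {"hand": 1, "linear": [0.5, -2, 1], "twist": 0},
    {"hand": 1, "linear": [1.5, -5, 2], "twist": -0.1},
    {"hand": 1, "linear": [2.7, -8.5, 2], "twist": -0.2},
    {"hand": 1, "linear": [4, -12, 2], "twist": -0.3},
    {"hand": 1, "linear": [5.3, -15.5, 2], "twist": -0.4},
  ],
)

```text
t: 11.68
eef_pos: [0.4482, 0.1604, 0.1115]
tool_rot: [0.99, -0.144, 0.0, -0.0]
ft_force: [1.0, 0.1, -1.1]
opening: 0.438
grip_force: 40.2
```

Request:
move_arm(
  targets=[
    {"hand": 1, "linear": [1.2, -3.5, 0], "twist": -0.1},
    {"hand": 1, "linear": [2.4, -7, 0], "twist": -0.2},
    {"hand": 1, "linear": [3.6, -10.5, 0], "twist": -0.3},
    {"hand": 1, "linear": [4.8, -14, 0], "twist": -0.4},
    {"hand": 1, "linear": [6, -17.5, 0], "twist": -0.5},
  ],
)

```text
t: 12.1
eef_pos: [0.5081, -0.0149, 0.1111]
tool_rot: [0.923, -0.385, -0.0, -0.0]
ft_force: [-0.2, -0.0, -0.7]
opening: 0.437
grip_force: 40.2
```

Request:
move_arm(
  targets=[
    {"hand": 1, "linear": [1.2, -3.5, 0], "twist": 0},
    {"hand": 1, "linear": [2.4, -7, 0], "twist": 0},
    {"hand": 1, "linear": [3.6, -10.5, 0], "twist": 0},
    {"hand": 1, "linear": [4.8, -14, 0], "twist": 0},
    {"hand": 1, "linear": [6, -17, 0], "twist": 0},
  ],
)

```text
t: 12.52
eef_pos: [0.5681, -0.1855, 0.111]
tool_rot: [0.924, -0.383, -0.0, 0.0]
ft_force: [0.3, 0.6, -0.4]
opening: 0.439
grip_force: 40.2
```

Request:
move_arm(
  targets=[
    {"hand": 1, "linear": [1, -3, 0], "twist": 0},
    {"hand": 1, "linear": [2, -5, 0], "twist": 0},
    {"hand": 1, "linear": [2.3, -7, -1], "twist": 0},
    {"hand": 1, "linear": [2.3, -7, -2], "twist": 0},
    {"hand": 1, "linear": [2.3, -7, -2], "twist": 0},
  ],
)

```text
t: 12.93
eef_pos: [0.5893, -0.2528, 0.0882]
tool_rot: [0.924, -0.383, -0.002, -0.001]
ft_force: [-0.4, 0.2, -1.1]
opening: 0.439
grip_force: 40.2
```

Request:
move_arm(
  targets=[
    {"hand": 1, "linear": [0, 0, -2.5], "twist": 0},
    {"hand": 1, "linear": [0, 0, -5], "twist": 0},
    {"hand": 1, "linear": [0, 0, -7], "twist": 0},
    {"hand": 1, "linear": [0, 0, -7.8], "twist": 0},
    {"hand": 1, "linear": [0, 0, -7.8], "twist": 0},
  ],
)

```text
t: 13.35
eef_pos: [0.5891, -0.2507, 0.0104]
tool_rot: [0.924, -0.382, -0.003, -0.001]
ft_force: [0.2, -0.0, 0.2]
opening: 0.441
grip_force: 40.2
```

Request:
move_arm(
  targets=[
    {"hand": 1, "linear": [0, 0, 0], "twist": 0},
    {"hand": 1, "linear": [0, 0, 0], "twist": 0},
  ],
)

```text
t: 13.52
eef_pos: [0.5922, -0.2535, 0.0148]
tool_rot: [0.924, -0.382, 0.001, 0.0]
ft_force: [-0.8, -0.1, 0.3]
opening: 0.44
grip_force: 40.2
```

Request:
move_arm(
  targets=[
    {"hand": 1, "linear": [-0.1, 0, -0.4], "twist": 0},
    {"hand": 1, "linear": [-0.1, 0, -0.7], "twist": 0},
    {"hand": 1, "linear": [-0.1, 0, -0.7], "twist": 0},
    {"hand": 1, "linear": [-0.1, 0, -0.7], "twist": 0},
  ],
)

```text
t: 13.85
eef_pos: [0.5904, -0.2535, 0.0063]
tool_rot: [0.924, -0.382, 0.0, 0.0]
ft_force: [0.4, -0.5, 1.3]
opening: 0.44
grip_force: 40.3
```

Request:
move_arm(
  targets=[
    {"hand": 0.5, "linear": [0, 0, 0], "twist": 0},
    {"hand": 0.42, "linear": [0, 0, 0], "twist": 0},
    {"hand": 0.42, "linear": [0, 0, 0.5], "twist": 0},
    {"hand": 0.42, "linear": [0, 0, 2], "twist": 0},
    {"hand": 0.42, "linear": [0, 0, 5], "twist": 0},
  ],
)

```text
t: 14.27
eef_pos: [0.5874, -0.2515, 0.0533]
tool_rot: [0.924, -0.382, -0.004, -0.001]
ft_force: [0.3, -0.2, 0.2]
opening: 0.583
grip_force: 0.0
```

Request:
move_arm(
  targets=[
    {"hand": 0.2, "linear": [0, 2, 4], "twist": 0.1},
    {"hand": 0.1, "linear": [-2, 5, 6], "twist": 0.2},
    {"hand": 0, "linear": [-4, 8, 6], "twist": 0.3},
    {"hand": 0, "linear": [-6, 11, 6], "twist": 0.4},
    {"hand": 0, "linear": [-8, 14, 6], "twist": 0.5},
  ],
)

```text
t: 14.68
eef_pos: [0.5098, -0.1123, 0.1179]
tool_rot: [0.99, -0.139, 0.001, 0.0]
ft_force: [0.7, 0.6, -0.8]
opening: 1.003
grip_force: 0.0
```

Request:
move_arm(
  targets=[
    {"hand": 0, "linear": [-2, 3.5, 0], "twist": 0.1},
    {"hand": 0, "linear": [-4, 7, 0], "twist": 0.2},
    {"hand": 0, "linear": [-6, 10, 0], "twist": 0.3},
    {"hand": 0, "linear": [-6.8, 11, 0], "twist": 0.4},
    {"hand": 0, "linear": [-6.8, 11, 0], "twist": 0.4},
  ],
)

```text
t: 15.1
eef_pos: [0.4404, -0.0008, 0.1165]
tool_rot: [0.998, 0.061, 0.0, -0.0]
ft_force: [-0.2, 0.3, -0.1]
opening: 1.0
grip_force: 0.0
```

Request:
move_arm(
  targets=[
    {"hand": 0, "linear": [0, 0, 0], "twist": 0},
    {"hand": 0, "linear": [0, 0, 0], "twist": 0},
  ],
)

```text
t: 15.27
eef_pos: [0.4433, -0.004, 0.1169]
tool_rot: [0.998, 0.057, 0.001, 0.001]
ft_force: [-0.3, 0.4, 0.5]
opening: 0.997
grip_force: 0.0
```

Request:
move_arm(
  targets=[
    {"hand": 0.1, "linear": [0, 0.1, -3], "twist": 0},
    {"hand": 0.1, "linear": [0, 0.1, -6], "twist": 0},
    {"hand": 0.1, "linear": [0, 0.1, -8.5], "twist": 0},
    {"hand": 0.15, "linear": [0, 0.1, -8.9], "twist": 0},
    {"hand": 0.2, "linear": [0, 0.1, -8.9], "twist": 0},
  ],
)

```text
t: 15.68
eef_pos: [0.4413, -0.0027, 0.0257]
tool_rot: [0.998, 0.057, -0.002, -0.001]
ft_force: [-0.9, 0.2, 1.4]
opening: 0.8
grip_force: 0.0
```

Request:
move_arm(
  targets=[
    {"hand": 1, "linear": [0, 0, 0], "twist": 0},
    {"hand": 1, "linear": [0, 0, 0], "twist": 0},
    {"hand": 1, "linear": [0, 0, 0], "twist": 0},
    {"hand": 1, "linear": [0, 0, 0], "twist": 0},
    {"hand": 1, "linear": [0, 0, 0], "twist": 0},
  ],
)

```text
t: 16.1
eef_pos: [0.4442, -0.003, 0.0289]
tool_rot: [0.998, 0.058, 0.002, 0.001]
ft_force: [-1.2, -2.1, 7.1]
opening: 0.517
grip_force: 40.5
```

Request:
move_arm(
  targets=[
    {"hand": 1, "linear": [0, 0, 0], "twist": 0},
    {"hand": 1, "linear": [0, 0, 1], "twist": 0},
    {"hand": 1, "linear": [0, 0, 3], "twist": 0},
    {"hand": 1, "linear": [0, 0, 6], "twist": 0},
    {"hand": 1, "linear": [0, 0, 9], "twist": 0},
  ],
)

```text
t: 16.52
eef_pos: [0.4411, -0.0018, 0.1181]
tool_rot: [0.998, 0.058, -0.001, -0.0]
ft_force: [1.3, -0.8, -0.9]
opening: 0.512
grip_force: 40.9
```

Run:
```python
from h import *
print(ctrl.state()['eef_pos'])
a=cams.camera("top")[130:280,110:410,::-1];b=cams.camera("side")[160:300,200:360,::-1]
a=cv2.resize(a,(600,300),interpolation=cv2.INTER_CUBIC);b=cv2.resize(b,(343,300),interpolation=cv2.INTER_CUBIC);c=np.zeros((600,600,3),np.uint8);c[:300]=a;c[300:,:343]=b;cv2.imwrite("pics/d3.png",c)
```

```text
[ 0.44114165 -0.00180588  0.11807443]
```

View pics/d3.png

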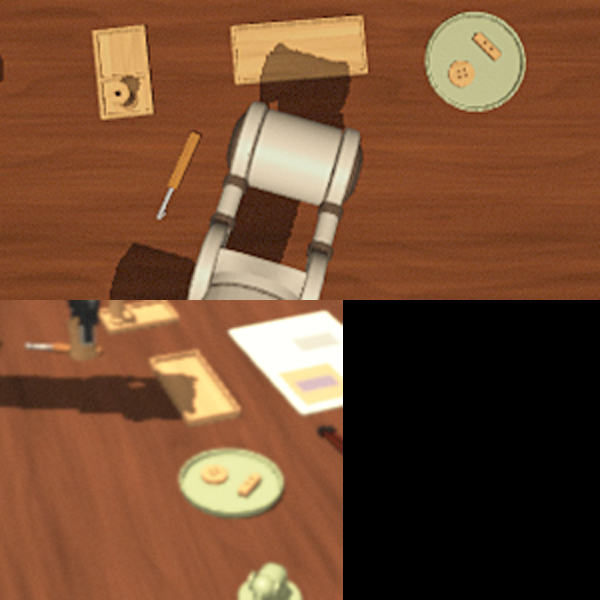

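The button (461,73) and toggle (487,46) lie flat, side by side, in the dish, and the wide bobbin is in the gripper. Next it goes to the wide bay.

Request:
move_arm(
  targets=[
    {"hand": 1, "linear": [1.5, 2, 1], "twist": 0},
    {"hand": 1, "linear": [3.5, 5, 2], "twist": 0},
    {"hand": 1, "linear": [5.5, 8, 3], "twist": 0},
    {"hand": 1, "linear": [7.5, 11, 3], "twist": 0},
    {"hand": 1, "linear": [9.5, 14, 3], "twist": 0},
  ],
)

```text
t: 17.03
eef_pos: [0.538, 0.1395, 0.1476]
tool_rot: [0.998, 0.058, 0.001, 0.0]
ft_force: [0.7, -0.4, -0.4]
opening: 0.514
grip_force: 41.0
```

Request:
move_arm(
  targets=[
    {"hand": 1, "linear": [2, 3, 0], "twist": 0},
    {"hand": 1, "linear": [4, 6, 0], "twist": 0},
    {"hand": 1, "linear": [6.3, 9, 0], "twist": 0},
    {"hand": 1, "linear": [8.2, 11.5, 0], "twist": 0},
    {"hand": 1, "linear": [8.2, 12.2, 0], "twist": 0},
  ],
)

```text
t: 17.45
eef_pos: [0.6206, 0.2632, 0.1459]
tool_rot: [0.998, 0.059, 0.0, -0.001]
ft_force: [-0.3, 0.1, -1.1]
opening: 0.517
grip_force: 41.0
```

Request:
move_arm(
  targets=[
    {"hand": 1, "linear": [0, 0, 0], "twist": 0},
    {"hand": 1, "linear": [0, 0, 0], "twist": 0},
    {"hand": 1, "linear": [0, 0, 0], "twist": 0},
  ],
)

```text
t: 17.7
eef_pos: [0.6183, 0.2588, 0.1466]
tool_rot: [0.998, 0.058, -0.001, 0.0]
ft_force: [0.8, -0.4, 0.4]
opening: 0.514
grip_force: 41.0
```

Request:
move_arm(
  targets=[
    {"hand": 1, "linear": [0.1, 0.1, -3], "twist": 0},
    {"hand": 1, "linear": [0.1, 0.1, -6], "twist": 0},
    {"hand": 1, "linear": [0.1, 0.1, -9], "twist": 0},
    {"hand": 1, "linear": [0.1, 0.1, -10.5], "twist": 0},
    {"hand": 1, "linear": [0.1, 0.1, -11], "twist": 0},
  ],
)

```text
t: 18.12
eef_pos: [0.6172, 0.2592, 0.0333]
tool_rot: [0.998, 0.057, -0.003, 0.001]
ft_force: [-1.4, 0.5, -0.5]
opening: 0.517
grip_force: 41.0
```

Request:
move_arm(
  targets=[
    {"hand": 1, "linear": [0, 0, -0.2], "twist": 0},
    {"hand": 1, "linear": [0, 0, -0.3], "twist": 0},
    {"hand": 1, "linear": [0, 0, -0.3], "twist": 0},
  ],
)

```text
t: 18.37
eef_pos: [0.6216, 0.261, 0.0361]
tool_rot: [0.998, 0.058, 0.002, -0.0]
ft_force: [-0.8, 0.3, -0.9]
opening: 0.515
grip_force: 41.0
```

Request:
move_arm(
  targets=[
    {"hand": 1, "linear": [0, 0, -0.2], "twist": 0},
    {"hand": 1, "linear": [0, 0, -0.3], "twist": 0},
    {"hand": 1, "linear": [0, 0, -0.3], "twist": 0},
    {"hand": 1, "linear": [0, 0, -0.3], "twist": 0},
  ],
)

```text
t: 18.7
eef_pos: [0.6216, 0.2611, 0.0329]
tool_rot: [0.998, 0.058, 0.002, -0.0]
ft_force: [-1.5, -1.0, 5.5]
opening: 0.514
grip_force: 41.4
```

Floor contact (5.5 N). Release and lift.

Request:
move_arm(
  targets=[
    {"hand": 0.4, "linear": [0, 0, 0], "twist": 0},
    {"hand": 0.2, "linear": [0, 0, 0], "twist": 0},
    {"hand": 0.2, "linear": [0, 0, 0], "twist": 0},
    {"hand": 0.2, "linear": [0, 0, 1], "twist": 0},
    {"hand": 0.2, "linear": [0, 0, 4], "twist": 0},
  ],
)

```text
t: 19.12
eef_pos: [0.6159, 0.2599, 0.0659]
tool_rot: [0.998, 0.058, -0.005, 0.001]
ft_force: [0.9, 1.0, -0.6]
opening: 0.804
grip_force: 0.0
```

Request:
move_arm(
  targets=[
    {"hand": 0.2, "linear": [0, 0, 4], "twist": 0},
    {"hand": 0.2, "linear": [0, 0, 7], "twist": 0},
    {"hand": 0.2, "linear": [0, -2, 8], "twist": 0},
    {"hand": 0.2, "linear": [-3, -4, 8], "twist": 0},
    {"hand": 0.2, "linear": [-6, -6, 8], "twist": 0},
  ],
)

```text
t: 19.53
eef_pos: [0.5611, 0.2002, 0.153]
tool_rot: [0.998, 0.058, 0.002, -0.0]
ft_force: [-0.2, 0.1, 0.6]
opening: 0.796
grip_force: 0.0
```

Request:
move_arm(
  targets=[
    {"hand": 0.3, "linear": [-4, -1, 0], "twist": -0.1},
    {"hand": 0.3, "linear": [-7, -1.5, 0], "twist": -0.2},
    {"hand": 0.4, "linear": [-10, -2, -1], "twist": -0.3},
    {"hand": 0.4, "linear": [-12, -2.5, -2], "twist": -0.4},
    {"hand": 0.4, "linear": [-12, -2.7, -3], "twist": -0.5},
  ],
)

```text
t: 19.95
eef_pos: [0.4362, 0.1737, 0.1203]
tool_rot: [0.981, -0.193, -0.001, 0.0]
ft_force: [-0.1, -0.3, -0.6]
opening: 0.602
grip_force: 0.0
```

Request:
move_arm(
  targets=[
    {"hand": 0.4, "linear": [0, 0, -3], "twist": 0},
    {"hand": 0.4, "linear": [0, 0, -6], "twist": 0},
    {"hand": 0.4, "linear": [0, 0, -9], "twist": 0},
    {"hand": 0.4, "linear": [0, 0, -10.8], "twist": 0},
    {"hand": 0.4, "linear": [0, 0, -10.8], "twist": 0},
  ],
)

```text
t: 20.37
eef_pos: [0.4365, 0.1733, 0.0094]
tool_rot: [0.982, -0.191, -0.004, 0.001]
ft_force: [-1.0, 1.1, -1.4]
opening: 0.599
grip_force: 0.0
```

Request:
move_arm(
  targets=[
    {"hand": 0.4, "linear": [0, 0, 0], "twist": 0},
    {"hand": 0.4, "linear": [0, 0, 0], "twist": 0},
    {"hand": 0.4, "linear": [0, 0, 0], "twist": 0},
  ],
)

```text
t: 20.62
eef_pos: [0.4419, 0.1741, 0.0148]
tool_rot: [0.982, -0.191, 0.002, -0.001]
ft_force: [-0.1, 0.7, -0.9]
opening: 0.604
grip_force: 0.0
```

Run:
```python
from h import *
print(ctrl.state()['eef_pos'])
crop("top",110,130,200,120,3,"d4")
```

```text
[0.44190168 0.17409006 0.01478828]
```

View pics/d4.png

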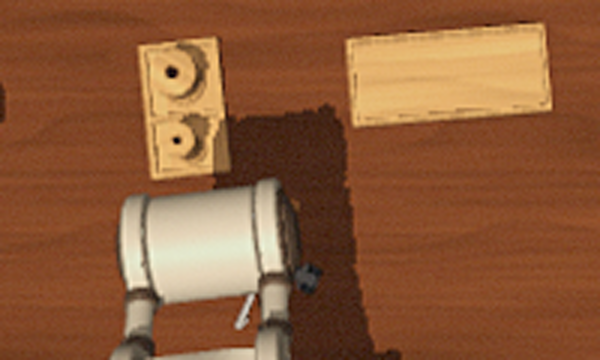

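Both bobbins stand in their bays, with hole marks at (172,72) and (177,141). The hook is still in place under the gripper, so I lower and grip it.

Request:
move_arm(
  targets=[
    {"hand": 0.4, "linear": [-0.2, 0, -0.4], "twist": 0},
    {"hand": 0.4, "linear": [-0.2, 0, -0.8], "twist": 0},
    {"hand": 0.4, "linear": [-0.2, 0, -0.9], "twist": 0},
    {"hand": 0.4, "linear": [-0.2, 0, -0.9], "twist": 0},
    {"hand": 0.4, "linear": [-0.2, 0, -0.9], "twist": 0},
  ],
)

```text
t: 21.08
eef_pos: [0.4379, 0.1738, 0.0037]
tool_rot: [0.982, -0.191, -0.0, 0.0]
ft_force: [0.1, -1.0, -0.1]
opening: 0.597
grip_force: 0.0
```

Request:
move_arm(
  targets=[
    {"hand": 1, "linear": [0, 0, 0], "twist": 0},
    {"hand": 1, "linear": [0, 0, 0], "twist": 0},
    {"hand": 1, "linear": [0, 0, 0], "twist": 0},
    {"hand": 1, "linear": [0, 0, 0], "twist": 0},
    {"hand": 1, "linear": [0, 0, 0], "twist": 0},
  ],
)

```text
t: 21.5
eef_pos: [0.4384, 0.1739, 0.0041]
tool_rot: [0.982, -0.191, 0.0, -0.0]
ft_force: [-0.0, -0.4, 1.7]
opening: 0.171
grip_force: 39.6
```

Request:
move_arm(
  targets=[
    {"hand": 1, "linear": [0, 0, 0], "twist": 0},
    {"hand": 1, "linear": [0, 0, 1], "twist": 0},
    {"hand": 1, "linear": [0, 0, 3], "twist": 0},
    {"hand": 1, "linear": [0, 0, 6], "twist": 0},
    {"hand": 1, "linear": [0, 0, 8], "twist": 0},
  ],
)

```text
t: 21.92
eef_pos: [0.4384, 0.1739, 0.0861]
tool_rot: [0.982, -0.191, 0.001, -0.0]
ft_force: [0.3, 1.0, 0.8]
opening: 0.17
grip_force: 39.4
```

Run:
```python
from h import *
P=at("top",110+172.5/3-.5,130+72.5/3-.5,.06)[:2]; ay=np.array([-.9927,-.1205]); ax=np.array([ay[1],-ay[0]]); d=P-[.5921,.2578]; print("wide tray xy",d@ax,d@ay)
```

```text
wide tray xy -0.00022734880267030614 -0.027642419265777096
```

The wide bobbin sits at (0, -27.6) mm in the tray. The hook is held; I turn it by +2.04 rad, which keeps the last joint in range, while carrying it.

Request:
move_arm(
  targets=[
    {"hand": 1, "linear": [1, -1, 1], "twist": 0.08},
    {"hand": 1, "linear": [2, -2, 2], "twist": 0.2},
    {"hand": 1, "linear": [3.5, -3.5, 2], "twist": 0.32},
    {"hand": 1, "linear": [5, -5, 2], "twist": 0.43},
    {"hand": 1, "linear": [6, -6, 2], "twist": 0.54},
  ],
)

```text
t: 22.33
eef_pos: [0.4994, 0.1127, 0.1049]
tool_rot: [0.997, 0.08, 0.001, 0.0]
ft_force: [-1.0, -0.5, -0.6]
opening: 0.172
grip_force: 39.4
```

Request:
move_arm(
  targets=[
    {"hand": 1, "linear": [1, -1, 0], "twist": 0.11},
    {"hand": 1, "linear": [2, -2, 0], "twist": 0.22},
    {"hand": 1, "linear": [3.5, -3.5, 0], "twist": 0.33},
    {"hand": 1, "linear": [5, -5, 0], "twist": 0.44},
    {"hand": 1, "linear": [6, -6, 0], "twist": 0.55},
  ],
)

```text
t: 22.75
eef_pos: [0.5591, 0.0525, 0.1045]
tool_rot: [0.938, 0.348, 0.0, 0.0]
ft_force: [-0.5, -0.5, -0.2]
opening: 0.169
grip_force: 39.4
```

Request:
move_arm(
  targets=[
    {"hand": 1, "linear": [1, -1, 0], "twist": 0.11},
    {"hand": 1, "linear": [2, -2, 0], "twist": 0.22},
    {"hand": 1, "linear": [3.5, -3.5, 0], "twist": 0.33},
    {"hand": 1, "linear": [5, -5, 0], "twist": 0.44},
    {"hand": 1, "linear": [6, -5.7, 0], "twist": 0.55},
  ],
)

```text
t: 23.17
eef_pos: [0.6191, -0.0049, 0.1044]
tool_rot: [0.808, 0.589, 0.0, 0.0]
ft_force: [0.2, 1.0, -0.1]
opening: 0.17
grip_force: 39.4
```

Request:
move_arm(
  targets=[
    {"hand": 1, "linear": [0.5, -0.3, 0], "twist": 0.11},
    {"hand": 1, "linear": [0.8, -0.5, 0], "twist": 0.22},
    {"hand": 1, "linear": [0.8, -0.5, 0], "twist": 0.33},
    {"hand": 1, "linear": [0.8, -0.5, 0], "twist": 0.4},
    {"hand": 1, "linear": [0.8, -0.5, 0], "twist": 0.4},
  ],
)

```text
t: 23.58
eef_pos: [0.6259, -0.0082, 0.1041]
tool_rot: [0.676, 0.737, -0.0, -0.0]
ft_force: [0.4, -0.3, 0.6]
opening: 0.171
grip_force: 39.4
```

Yaw is 4.9° as wanted. Lower to a TCP height of about 0.009.

Request:
move_arm(
  targets=[
    {"hand": 1, "linear": [0, 0, -3], "twist": 0},
    {"hand": 1, "linear": [0, 0, -6], "twist": 0},
    {"hand": 1, "linear": [0, 0, -8], "twist": 0},
    {"hand": 1, "linear": [0, 0, -9.1], "twist": 0},
    {"hand": 1, "linear": [0, 0, -9.1], "twist": 0},
  ],
)

```text
t: 24.0
eef_pos: [0.6236, -0.0076, 0.01]
tool_rot: [0.677, 0.736, -0.002, -0.003]
ft_force: [-0.3, -1.1, -1.5]
opening: 0.17
grip_force: 39.4
```

Request:
move_arm(
  targets=[
    {"hand": 1, "linear": [0, 0, 0], "twist": 0},
    {"hand": 1, "linear": [0, 0, 0], "twist": 0},
    {"hand": 1, "linear": [0, 0, -0.3], "twist": 0},
    {"hand": 1, "linear": [0, 0, -0.3], "twist": 0},
    {"hand": 1, "linear": [0, 0, -0.3], "twist": 0},
  ],
)

```text
t: 24.42
eef_pos: [0.6266, -0.0083, 0.0106]
tool_rot: [0.676, 0.736, 0.0, 0.001]
ft_force: [0.4, 0.0, -1.0]
opening: 0.172
grip_force: 39.4
```

Request:
move_arm(
  targets=[
    {"hand": 1, "linear": [0, 0, -0.2], "twist": 0},
    {"hand": 1, "linear": [0, 0, -0.2], "twist": 0},
    {"hand": 0.65, "linear": [0, 0, -0.2], "twist": 0},
    {"hand": 0.65, "linear": [0, 0, -0.2], "twist": 0},
    {"hand": 0.65, "linear": [0, 0, 0.5], "twist": 0},
  ],
)

```text
t: 24.83
eef_pos: [0.6247, -0.0079, 0.0134]
tool_rot: [0.676, 0.736, -0.001, -0.001]
ft_force: [0.6, -0.3, -0.2]
opening: 0.351
grip_force: 0.0
```

Request:
move_arm(
  targets=[
    {"hand": 0.65, "linear": [0, 0, 2], "twist": 0},
    {"hand": 0.65, "linear": [0, 0, 5], "twist": 0},
    {"hand": 0.65, "linear": [0, 0, 9], "twist": 0},
    {"hand": 0.65, "linear": [-3, 0, 12], "twist": 0},
    {"hand": 0.65, "linear": [-6, 0, 14], "twist": 0},
  ],
)

```text
t: 25.25
eef_pos: [0.568, -0.0087, 0.1593]
tool_rot: [0.676, 0.737, 0.002, 0.003]
ft_force: [0.3, -1.1, 1.1]
opening: 0.352
grip_force: 0.0
```

Request:
move_arm(
  targets=[
    {"hand": 0.65, "linear": [-4, 0, 1], "twist": 0},
    {"hand": 0.65, "linear": [-8, 0, 2], "twist": 0},
    {"hand": 0.65, "linear": [-12, 0, 3], "twist": 0},
    {"hand": 0.65, "linear": [-16, 0, 3], "twist": 0},
    {"hand": 0.65, "linear": [-16, 0, 3], "twist": 0},
  ],
)

```text
t: 25.67
eef_pos: [0.3988, -0.0065, 0.1831]
tool_rot: [0.676, 0.737, -0.001, -0.002]
ft_force: [1.0, 0.1, -1.0]
opening: 0.349
grip_force: 0.0
```

Run:
```python
from h import *
a=cams.camera("top")[130:230,70:450,::-1];b=cams.camera("side")[110:320,180:360,::-1]
a=cv2.resize(a,(760,200),interpolation=cv2.INTER_CUBIC);b=cv2.resize(b,(343,400),interpolation=cv2.INTER_CUBIC);c=np.zeros((600,760,3),np.uint8);c[:200]=a;c[200:,:343]=b;cv2.imwrite("pics/d5.png",c)
```

```text
(no output)
```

View pics/d5.png

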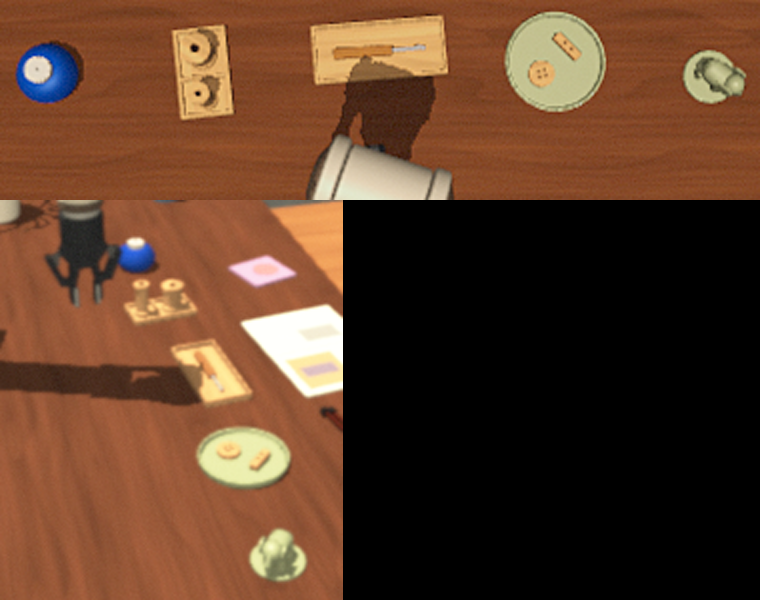

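Everything is in place. The hook lies mid-tray, from (333,50) to (425,47); both bobbins stand in their bays; the button and toggle are in the dish; and the candle holder and elephant are where they started. I'm handing in.

```bash
python3 -c "
from bench import ctrl
print(ctrl.finish_job())"
```

```text
the job is handed in; nothing more can be done
None
```

The job is handed in: the last pictures show all five items in their places and the candle holder and elephant unmoved, at about 26 s of the 122 s allowed; no verdict was returned.

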